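# Hook the relay into the tester and switch the key bank

### The arm

A 7-joint arm with a two-finger parallel gripper is mounted at the origin on the work surface. World frame = base frame: x ahead of the robot, y to its left, z up, the work surface at z = 0. Lengths are in m, angles in rad, forces in N, time in s.
With the tool pointing down it reaches from about 0.425 to 0.925 m from the base axis. Payload 6.8 kg.
Tool frame: the origin (TCP) lies midway between the tips of the shut fingers; the grasp point (between the pads) lies 19 mm behind it; z points along the fingers, y is the line along which they close (so a half turn about z gives the same grasp; the last joint's range is limited). The gripper opens to 85 mm and grips with 20 to 120 N. Pads are 22 mm wide; open, the fingers measure 114 mm over their backs; the gripper's body (76 mm by 85 mm) begins 54 mm behind the grasp point. The pads swing forward as they close: fully open they stand 13 mm farther back than shut.
Start: joints at [-1.411, 0.477, 0.022, 1.555, -0.011, 1.109, -0.083], TCP at [0.179, 0.651, 0.231] pointing down, gripper open.
Joint ranges: [-2.96, 2.96], [-0.34, 2.1], [-1.41, 1.46], [0.24, 2.44], [-1.37, 4.51], [0.17, 1.92], [-2.96, 2.96]. Speed limits (rad/s): [2.39, 2.39, 3.14, 3.14, 3.14, 3.14, 3.14].

### API

Orientations are given as a unit quaternion [w, x, y, z].
In Python, from station import bot, imaging gives the robot as it stands.
- The arm moves only by the tool move_arm, never from a script. Its argument "commands" is a list that holds one entry, the list of rows, each a list of 7 numbers: the shift along the tool's x, y, z in m, then the turn, a rotation vector about the tool's x, y, z in degrees, then the finger opening in m, from 0 to 0.0854. In form: [[[x, y, z, rx, ry, rz, grip], ...]]. A call has 1 to 20 rows; each row shifts and turns the commanded pose from where the row before left it, along the tool's axes as they then stand; what a row does not reach is not made up. A row lasts 1/8 s, in which the tool goes at most 62.5 mm and 10.7 degrees, less where a joint would pass 70% of its speed; a pose out of reach is approached as far as the arm can. A call is refused whole if a number of a shift passes 0.0625 or a number of a turn 10.7, either way. A call with a gripper value outside its range is refused whole. The fingers move at their own pace and stop on an object; "squeeze" is the grip in N (left out, the last holds). Time passes only in rows, so rows that do not move let the fingers close. It gives the time, the measured TCP pose, the force, the opening and the grip force at its end, in the units of the state.
- bot.get_obs(): the state, without advancing time (a new reading comes with each control period).
- imaging.read_camera(name): name is "scene" or "side" or "wrist"; returns the picture (420x560x3 uint8, red, green, blue); there is no depth.
- imaging.calibration(name): a dict with "intrinsics" (3x3 intrinsics, pixels), "extrinsics" (4x4, takes a point from camera to world coordinates); the wrist camera has in their place "mount" (4x4, takes a point from camera to tool coordinates, whose origin is the TCP and whose axes are the flange's). Camera axes: x right, y down, z forward; pixel columns grow to the right and rows downward; lengths in m; the calibration is good to about 2 mm. A picture is of the moment at which its call begins: read the wrist's pose just before it. calibration takes no time and is no camera call.
- bot.hand_in(): hands the job in; it is judged then, once.
The state is a dict: "t": time; "q": joint angles; "joint_vel": joint speeds; "joint_torque": joint torques, N m; "eef_pos": TCP position; "tool_rot": TCP orientation; "contact_force": force on the tool from outside, world axes, zero at the start; "torque": the same for the moment, N m; "gripper_width": opening from 0.0 (shut) to 1.0 (fully open); "grasp_force": force on a finger pad.
Only numpy, scipy, OpenCV 4.12 (cv2) and the standard library are available. Lean on these libraries where they do the work, as an engineer would, in place of code of your own. Each camera call takes 0.05 s, during which the arm holds its last target. There are 200 camera calls.

### The job

Put the black relay block into the tester's cradle: hook its toe under the metal lip, then swing the block down until it lies flat. Only after that, press the round key on the sloped panel until it locks down by itself and the barred key pops up. Do not press the plain square key, never push a key hard once it has bottomed, and leave the loose parts lying around where they are.

Things in the scene. Friction and masses are not known exactly. Their poses are not given: they have to be found in the camera images.
- tester: fixed grey tester; base plate 140 (x) by 262 (y) by 12 mm thick; origin under its centre, x away from the robot at yaw 0, z up. Left (+y) half: a key console (y -14 to +124 mm, back edge about 82 mm high). Right half, at y = -85 mm: the relay cradle (see lip_edge). The base plate's upper face is the cradle floor
- panel (a point): centre of the console's sloping aluminium key panel, on its surface, 55 mm to +y of the tester's origin and 62 mm up; axes as the tester's. The panel is 94 by 138 mm and rises towards +x at 0.436 rad (25 degrees): its outward normal is (-0.422, 0, 0.906) in these axes; keys are pressed along the inward normal (0.422, 0, -0.906)
- lip_edge (a point): on the cradle floor straight below the middle of the lip's free edge; axes as the tester's. Lip: aluminium strip 54 mm wide, underside 9 and top 13 mm above the floor, over a slot from x = 0 to +15 mm (back wall), between cheeks at y = -19 and +19 mm. Seated, the relay lies flat on the floor, its x along +x, its toe tip 5 to 14 mm past the lip edge
- heel_stop (a point): on the cradle floor at the inner face of the heel stop, 65 mm to -x of lip_edge; axes as the tester's. The stop is a bar 6 mm high, 6 mm thick, 44 mm wide. The relay is 70 mm long with its toe, so it cannot be dropped in flat: it goes in toe first, nose down by about 0.3 rad, over the stop, then swings down
- relay_center (a point): centre (half-way up) of the loose black relay block, body 56 mm (x) by 40 mm (y) by 45 mm (z), about 0.16 kg; x points to its toe. Grasp it across its 40 mm width
- relay_toe (a point): middle of the lower edge of the relay's toe tip, axes as the relay's: 42 mm ahead of relay_center and 22.5 mm below it. The toe is a flat tongue 14 mm long, 30 mm wide and 4.5 mm thick, flush with the underside at the +x end
- key_round_top (a point): centre of the round key's top face, 30 mm across; axes as the tester's. The three keys are of the same black plastic, in one row along the tester's y, 38 mm apart, in any order; a raised key's top is 16 mm above the panel
- key_round (a joint): travel of the round key along the panel's inward normal: 0 raised, 0.013 m end stop. Sprung up (1.6 N at the top); pressing takes 4 to 7 N until the end stop, and the key locks after a click point 9.5 to 12 mm down that differs from unit to unit; let go, it stays at about that depth. A shorter press frees the other key but does not lock this one
- key_barred_top (a point): centre of the top of the barred key: 30 by 28 mm square cap with a raised bar 8 mm wide and 4 mm high across it along y (point on the bar's top); locked down at the start
- key_barred (a joint): travel of the barred key, same mechanism: about 0.0095 to 0.012 m when locked down, 0 when popped up
- key_plain_top (a point): centre of the top face of the plain square key, 30 by 28 mm, raised, to be left alone
- key_plain (a joint): travel of the plain key, same mechanism: 0 raised
- bracket: bystander: cast aluminium flipper bracket, 75 by 35 by 46 mm, origin under its centre
- ball_guide: bystander: curved chrome ball guide of two bent rods, about 110 by 40 by 29 mm
- rollover1: bystander: amber rollover button, 32 mm across, 15 mm high
- rollover2: bystander: another amber rollover button of the same size
There are look-alikes about, which are no part of the job. What is shaped like the part that bears relay_center but green or orange is not meant.

How it is judged:
On the way, in this order (a step that is already met when the one before it is completed fails the run):
1. the relay lies flat in the cradle with its toe under the lip (x of relay_toe in the frame of lip_edge between 0.003 and 0.0165 m and z of relay_center in the frame of lip_edge between 0.0195 and 0.0255 m and angle between relay_center's own z axis and vertical below 0.05 rad and y of relay_toe in the frame of lip_edge between -0.008 and 0.008 m), for 0.3 s.
2. the round key has locked down and the barred key has popped up (value of joint key_round above 0.008 m and value of joint key_barred below 0.002 m), for 0.2 s.
At the end, for the whole second after the job is handed in: The round key stays locked down (over 8 mm), the barred and plain keys are up (under 2 mm), and the relay lies in the cradle flat to 0.05 rad, on the floor to 3 mm, within 8 mm of the middle and with its toe tip at least 3 mm under the lip (all of step 1 and all of step 2 and value of joint key_plain below 0.002 m); the robot touches nothing.
It fails at once if the plain key is pressed (over 5 mm) (value of joint key_plain above 0.005 m).
It fails at once if a key is pushed with over 40 N (contact force between anything else and key_round above 40 N or contact force between anything else and key_barred above 40 N or contact force between anything else and key_plain above 40 N).
It fails at once if a bystander part is moved by over 30 mm (distance of any of bracket, ball_guide, rollover1, rollover2 from where it was at the start of the episode above 0.03 m).
It also fails if it takes over 51 s, if anything falls off the work surface, if the arm or the gripper's body presses on something with over 40 N, if the wrist force passes 120 N, or if a joint passes its speed limit or range.

## Working session

There is one attempt and no reset: what is moved stays moved. The work goes in short steps, Python scripts to look and compute and a tool call to move; the robot and the scene stay as the last step left them, time stands still between calls to the robot, and variables do not carry over. Pictures are saved under pics/ and viewed, at most 12 in all, crops included, and the job is handed in when it is done.

Besides the shell and the picture viewer there is one more tool, called after "Request:" as name(argument=value, ...) on one line, values as JSON. move_arm: Moves the arm, as the interface text tells. Its arguments: {"type":"object","properties":{"commands":{"type":"array","items":{"type":"array","items":{"type":"array","items":{"type":"number"}}}},"squeeze":{"type":"number"}},"required":["commands"]}

```bash
mkdir -p pics; cat > h.py <<'E'
import numpy as np,cv2
from station import bot,imaging
from scipy.spatial.transform import Rotation as R
def T():
    o=bot.get_obs();M=np.eye(4);w=o['tool_rot'];M[:3,:3]=R.from_quat([w[1],w[2],w[3],w[0]]).as_matrix();M[:3,3]=o['eef_pos'];return M
def cam(n):
    c=imaging.calibration(n);return np.array(c['intrinsics']),(T()@np.array(c['mount']) if n=='wrist' else np.array(c['extrinsics']))
def ray(n,uv,C=None):
    K,E=C or cam(n);d=E[:3,:3]@np.linalg.solve(K,[uv[0],uv[1],1]);return E[:3,3],d
def onz(n,uv,z,C=None):
    o,d=ray(n,uv,C);return o+d*(z-o[2])/d[2]
def proj(n,p,C=None):
    K,E=C or cam(n);q=K@(E[:3,:3].T@(np.array(p)-E[:3,3]));return q[:2]/q[2]
def tri(rs):
    A=0;b=0
    for o,d in rs:
        d=d/np.linalg.norm(d);P=np.eye(3)-np.outer(d,d);A=A+P;b=b+P@o
    return np.linalg.solve(A,b)
def snap(n,f):
    C=cam(n);i=imaging.read_camera(n);cv2.imwrite('pics/%s.png'%f,i[:,:,::-1]);np.savez('pics/%s.npz'%f,K=C[0],E=C[1]);return i
def load(f):
    z=np.load('pics/%s.npz'%f);return z['K'],z['E']
E
python3 - <<'E'
from h import *
for n in('scene','side','wrist'):
    snap(n,n+'0');K,E=cam(n);print(n,K[0,0],E.round(3).tolist())
print(bot.get_obs())
E
```

```text
scene 452.0154070863114 [[-0.849, 0.29, -0.442, 0.985], [0.528, 0.494, -0.691, 0.657], [0.018, -0.82, -0.572, 0.606], [0.0, 0.0, 0.0, 1.0]]
side 407.7731213768548 [[0.905, -0.255, 0.34, 0.279], [-0.424, -0.584, 0.692, -0.568], [0.022, -0.771, -0.637, 0.628], [0.0, 0.0, 0.0, 1.0]]
wrist 343.40825146019347 [[0.265, 0.915, 0.305, 0.1], [0.964, -0.251, -0.087, 0.672], [-0.003, 0.317, -0.948, 0.374], [0.0, 0.0, 0.0, 1.0]]
{'t': 0.15, 'q': array([-1.41112328,  0.47761359,  0.02235168,  1.55620538, -0.011502  ,
        1.10929898, -0.08310734]), 'joint_vel': array([ 0.00021094, -0.00219523,  0.00327358, -0.00088195, -0.00156826,
       -0.0006892 ,  0.00033796]), 'joint_torque': array([ 2.31029371e-03, -5.96920180e+01,  1.60983872e+00, -2.81488270e+01,
        1.26239556e-02,  6.55973243e-03,  4.92425769e-06]), 'eef_pos': array([0.17848315, 0.65050862, 0.23055491]), 'tool_rot': array([-4.44424461e-05,  1.33484225e-01,  9.91050692e-01, -6.97135564e-04]), 'contact_force': array([-0.93408442, -0.45915363, -0.86561458]), 'torque': array([-0.05664506,  0.00014604,  0.04076314]), 'grasp_force': 0.0, 'gripper_width': 0.9985351728133494}
```

View pics/scene0.png

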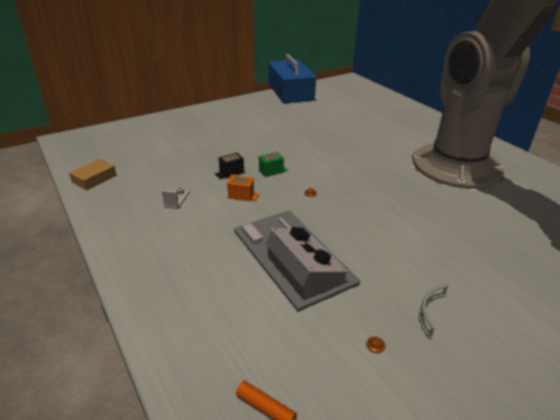

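View pics/side0.png

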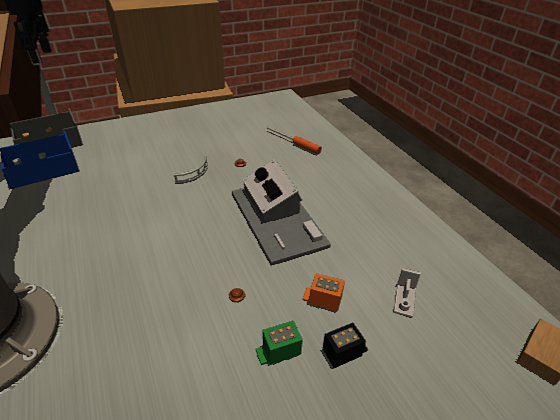

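The scene camera shows three relay-shaped blocks: black (231,163), green (271,163) and orange (240,187). In the side view they are at (344,342), (282,342) and (326,292). Only the black one fits. The tester is at scene (295,255) and side (280,215). I'll confirm in one enlarged crop.

```bash
python3 - <<'E'
import cv2,numpy as np
a=cv2.imread('pics/scene0.png');b=cv2.imread('pics/side0.png')
f=lambda i,x,y,w,h,s:cv2.resize(i[y:y+h,x:x+w],None,fx=s,fy=s,interpolation=cv2.INTER_CUBIC)
g=lambda i:(255*(i/255.)**.6).astype(np.uint8)
o=np.zeros((600,800,3),np.uint8)
o[:300,:400]=f(a,230,205,133,100,3.01)[:300,:400]
o[:300,400:]=f(b,220,150,133,120,3.01)[:300,:400] if 0 else cv2.resize(b[155:265,225:335],(400,300))[:, :]
o[300:,:400]=cv2.resize(a[145:205,205:285],(400,300))
o[300:,400:]=cv2.resize(b[310:370,310:390],(400,300))
cv2.imwrite('pics/crop1.png',g(o))
E
```

```text
(no output)
```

View pics/crop1.png

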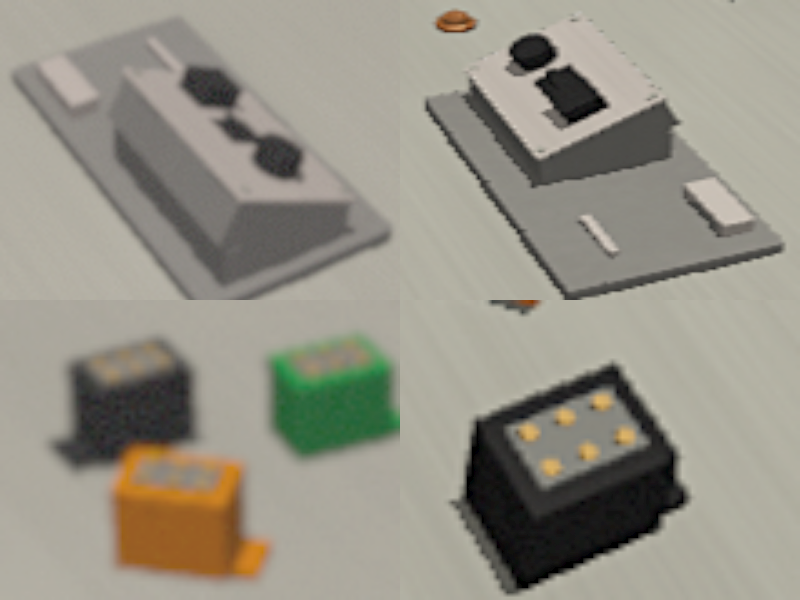

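The crop confirms it. The black relay's top face in the side view has corners at about (326,335), (353,324), (365,342) and (338,353), with the toe at about (366,349). The near plate corners in the side view are (233,192), (272,261) and (329,245). The round key is at the +y end (261,174) and the barred key, with the plain key next to it, is at the other end.

```bash
python3 - <<'E'
from h import *
C=load('side0.npz'[:-4])
t=[onz('side',p,.045,C) for p in((326,335),(353,324),(365,342),(338,353))]
print(np.round(t,3),np.mean(t,0).round(3))
for a,b in((0,1),(1,2),(2,3),(3,0)):
    d=t[b]-t[a];print(np.linalg.norm(d).round(3),np.arctan2(d[1],d[0]).round(3))
print('toe',onz('side',(366,349),.002,C).round(3))
c=[onz('side',p,.012,C) for p in((232.7,191.7),(272.3,261.3),(329.5,244.8))];print(np.round(c,3))
for a,b in((0,1),(1,2)):
    d=c[b]-c[a];print(np.linalg.norm(d).round(3),np.arctan2(d[1],d[0]).round(3))
print('org',(c[0]+c[2])/2)
print('lip',onz('side',(225+320/3.636,155+205/2.727),.02,C),'heel',onz('side',(225+200/3.636,155+235/2.727),.016,C))
for n,x in (('orange',(320,290)),('ro1',(237,295)),('brk',(405,300)),('green',(282,335))): print(n,onz('side',x,.03,C).round(3))
print(T().round(3))
E
```

```text
[[ 0.52  -0.256  0.045]
 [ 0.572 -0.257  0.045]
 [ 0.572 -0.294  0.045]
 [ 0.521 -0.292  0.045]] [ 0.546 -0.275  0.045]
0.052 -0.006
0.037 -1.596
0.05 3.118
0.036 1.599
toe [ 0.587 -0.285  0.002]
[[ 0.526  0.213  0.012]
 [ 0.52  -0.042  0.012]
 [ 0.652 -0.048  0.012]]
0.256 -1.596
0.133 -0.044
org [0.58936258 0.08255449 0.012     ]
lip [ 6.37409396e-01 -1.56323683e-04  2.00000000e-02] heel [0.55770314 0.00139505 0.016     ]
orange [ 0.564 -0.16   0.03 ]
ro1 [ 0.42  -0.108  0.03 ]
brk [ 0.695 -0.244  0.03 ]
green [ 0.459 -0.218  0.03 ]
[[-0.964  0.265 -0.     0.178]
 [ 0.265  0.964 -0.001  0.651]
 [-0.    -0.001 -1.     0.231]
 [ 0.     0.     0.     1.   ]]
```

Request:
move_arm(commands=[[[0, 0, 0, 0, 0, -7.1, 0.0854], [0, 0, 0, 0, 0, -7.1, 0.0854], [-0.033, -0.052, 0, 0, 0, 0, 0.0854], [-0.033, -0.052, 0, 0, 0, 0, 0.0854], [-0.033, -0.052, 0, 0, 0, 0, 0.0854], [-0.033, -0.052, 0, 0, 0, 0, 0.0854], [-0.033, -0.052, 0, 0, 0, 0, 0.0854], [-0.033, -0.052, 0, 0, 0, 0, 0.0854], [-0.033, -0.052, 0, 0, 0, 0, 0.0854], [-0.033, -0.052, 0, 0, 0, 0, 0.0854], [-0.033, -0.052, 0, 0, 0, 0, 0.0854], [-0.033, -0.052, 0, 0, 0, 0, 0.0854], [-0.033, -0.052, 0, 0, 0, 0, 0.0854], [0, 0, 0, 0, 0, 0, 0.0854]]])

```text
t: 1.9
eef_pos: [0.5318, 0.0661, 0.2314]
tool_rot: [0.001, 0.015, 1.0, -0.001]
contact_force: [0.2, 0.7, 0.3]
gripper_width: 1.003
grasp_force: 0.0
```

```bash
python3 - <<'E'
from h import *
snap('wrist','w1');print(T().round(4),bot.get_obs()['t'],bot.get_obs()['q'].round(2))
E
```

```text
[[-9.997e-01  2.510e-02 -2.000e-04  5.306e-01]
 [ 2.510e-02  9.997e-01 -7.000e-04  6.940e-02]
 [ 2.000e-04 -7.000e-04 -1.000e+00  2.311e-01]
 [ 0.000e+00  0.000e+00  0.000e+00  1.000e+00]] 1.95 [-0.5   0.25  0.3   1.91 -0.09  1.    1.39]
```

View pics/w1.png

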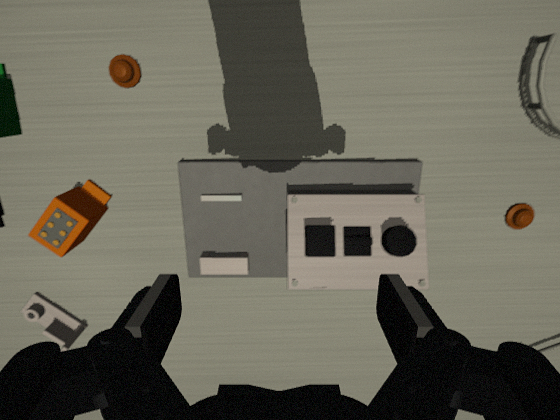

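The wrist view shows the keys as plain (320,240), barred and locked (357,240), and round (398,240). The heel stop is at (221,198), the lip at (224,264), and the plate corners are (180,160), (421,160) and (187,277).

```bash
python3 - <<'E'
from h import *
C=load('w1')
i=cv2.cvtColor(cv2.imread('pics/w1.png'),cv2.COLOR_BGR2HSV);g=i[:,:,2]
# bright strips
m=((g>130)).astype(np.uint8)
for nm,(x,y,w,h) in dict(stop=(192,188,60,20),lip=(192,246,66,33)).items():
    s=g[y:y+h,x:x+w];_,b=cv2.threshold(s,0,255,cv2.THRESH_OTSU)
    n,l,st,ce=cv2.connectedComponentsWithStats(b);k=1+np.argmax(st[1:,4]);print(nm,st[k,:4]+[x,y,0,0])
m=(g<60).astype(np.uint8)[210:270,300:420]
n,l,st,ce=cv2.connectedComponentsWithStats(m)
for k in range(1,n):
    if st[k,4]>100: print('key',st[k],ce[k]+[300,210])
c=[onz('w',p,.012,C) for p in((180,160),(421,160),(187,277))]
print(np.round(c,4),'yaw',np.arctan2(*(c[1]-c[0])[[0,1]]),'org',(c[1]+c[2])/2)
E
```

```text
stop [201 196  41   5]
lip [199 258  49  17]
key [  5  15  30  31 894] [319.53914989 240.05033557]
key [ 82  15  34  31 844] [398.36848341 240.23222749]
key [ 44  17  28  29 770] [356.98181818 240.95714286]
[[ 0.5142 -0.0401  0.012 ]
 [ 0.5216  0.216   0.012 ]
 [ 0.6548 -0.0487  0.012 ]] yaw 0.028974535931500137 org [0.5882184  0.08364122 0.012     ]
```

```bash
python3 - <<'E'
from h import *
C=load('w1');Y=-.029;Rz=R.from_euler('z',Y).as_matrix();o=np.array([.5885,.0833,0])
f=lambda p,z:(Rz.T@(onz('w',p,z,C)-o)).round(4)
print('stop outer/inner',f((201,196),.018),f((242,201),.018))
print('lip edge',f((199,258),.025),f((248,258),.025),'back',f((223,275),.025))
n=Rz@[-.422,0,.906];P=o+Rz@[0,.055,.062]
def onp(p,h):
    a,d=ray('w',p,C);q=P+n*h;return a+d*(n@(q-a))/(n@d)
for k,p,h in(('plain',(319.5,240),.016),('barred',(357,241),.006),('round',(398.4,240.2),.016)):
    q=onp(p,h);print(k,q.round(4),(Rz.T@(q-o)).round(4))
for p in((288,193),(424,193),(288,288)): print((Rz.T@(onp(p,0)-o)).round(4))
E
```

```text
stop outer/inner [-0.0325 -0.1046  0.018 ] [-0.0269 -0.0603  0.018 ]
lip edge [ 0.0384 -0.1104  0.025 ] [ 0.0383 -0.0551  0.025 ] back [ 0.06   -0.0844  0.025 ]
plain [0.5824 0.1018 0.0766] [-0.0066  0.0183  0.0766]
barred [0.5884 0.1392 0.0678] [-0.0017  0.0559  0.0678]
round [0.5847 0.1761 0.0766] [-0.0065  0.0927  0.0766]
[-0.0428 -0.011   0.042 ]
[-0.0429  0.1257  0.042 ]
[ 0.0421 -0.0112  0.0816]
```

Request:
move_arm(commands=[[[0, -0.058, 0, 0, 0, 0, 0.0854], [0, -0.058, 0, 0, 0, 0, 0.0854], [0, -0.058, 0, 0, 0, 0, 0.0854], [0, -0.058, 0, 0, 0, 0, 0.0854], [0, -0.058, 0, 0, 0, 0, 0.0854], [0, -0.055, 0, 0, 0, 0, 0.0854], [0, 0, 0, 0, 0, 0, 0.0854]]])

```text
t: 2.82
eef_pos: [0.522, -0.2766, 0.2313]
tool_rot: [-0.0, 0.013, 1.0, -0.001]
contact_force: [0.2, 0.5, -0.8]
gripper_width: 1.006
grasp_force: 0.0
```

```bash
python3 - <<'E'
from h import *
i=snap('wrist','w2');print(T().round(4),bot.get_obs()['t'])
g=(255*(i/255.)**.5).astype(np.uint8);cv2.imwrite('pics/w2b.png',g[:,:,::-1])
E
```

```text
[[-9.998e-01  2.200e-02 -7.000e-04  5.228e-01]
 [ 2.200e-02  9.998e-01  3.000e-04 -2.735e-01]
 [ 7.000e-04  3.000e-04 -1.000e+00  2.309e-01]
 [ 0.000e+00  0.000e+00  0.000e+00  1.000e+00]] 2.875
```

View pics/w2b.png

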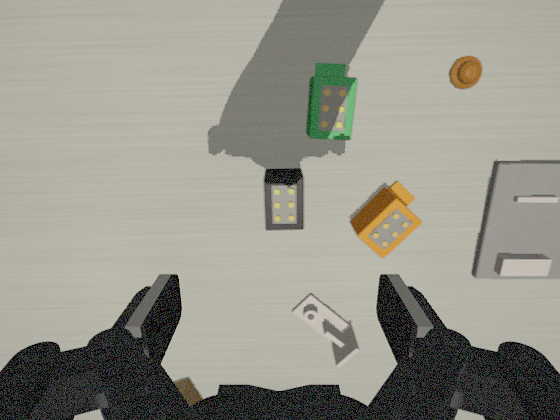

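The close view shows the black relay's top face from about (265,183) to (303,229). Its toe is hidden behind it on the +x side, which fits the scene and side views. The orange and green blocks and the bracket are clear of the fingers.

```bash
python3 - <<'E'
from h import *
C=load('w2');i=cv2.imread('pics/w2.png');h=cv2.cvtColor(i,cv2.COLOR_BGR2HSV)[:,:,2]
s=(h[176:236,258:310]<70).astype(np.uint8)
_,b=cv2.threshold(h[176:236,262:306],0,255,cv2.THRESH_OTSU)
x0,y0=268,180;s=h[y0:230,x0:301]
m=(s>60).astype(np.uint8);n,l,st,ce=cv2.connectedComponentsWithStats(m);k=1+np.argmax(st[1:,4]);print(st[k],ce[k]+[x0,y0])
p=np.argwhere(l==k)[:,::-1].astype(np.float32)+[x0,y0]
r=cv2.minAreaRect(p.astype(np.float32));c=cv2.boxPoints(r);W=np.array([onz('w',q,.045,C) for q in c]);print(r,W.round(4),W.mean(0))
for j in range(4):
    d=W[(j+1)%4]-W[j];print(np.linalg.norm(d),np.arctan2(d[1],d[0]))
for q in((265,183),(303,229),(302,183),(266,229)):print(onz('w',q,.045,C).round(4))
print(onz('w',(265,169),0,C),onz('w',(302,169),0,C))
E
```

```text
[  3   5  26  39 980] [283.7744898  203.93061224]
((283.5, 204.0), (38.0, 25.0), 90.0) [[ 0.5257 -0.2858  0.045 ]
 [ 0.5263 -0.261   0.045 ]
 [ 0.5665 -0.2614  0.045 ]
 [ 0.5659 -0.2871  0.045 ]] [ 0.54607754 -0.27382201  0.045     ]
0.02473249162555901 1.5455495606501268
0.040204609255774376 -0.010030860063960444
0.025657306718904746 -1.5956538445348274
0.04021116112810007 3.108559731777215
[ 0.5235 -0.2916  0.045 ]
[ 0.5733 -0.2543  0.045 ]
[ 0.5244 -0.2551  0.045 ]
[ 0.5724 -0.2925  0.045 ]
[ 0.51889735 -0.29326261  0.        ] [ 0.51993823 -0.25229595  0.        ]
```

Request:
move_arm(commands=[[[-0.012, 0, 0.04, 0, 0, 0, 0.0854], [-0.012, 0, 0.05, 0, 0, 0, 0.0854], [0, 0, 0.05, 0, 0, 0, 0.0854], [0, 0, 0.045, 0, 0, 0, 0.0854], [0, 0, 0.025, 0, 0, 0, 0.0854], [0, 0, 0.012, 0, 0, 0, 0.0854], [0, 0, 0, 0, 0, 0, 0.0854]]])

```text
t: 3.75
eef_pos: [0.5475, -0.2718, 0.009]
tool_rot: [-0.0, 0.009, 1.0, 0.001]
contact_force: [0.4, -0.0, 0.5]
gripper_width: 1.002
grasp_force: 0.0
```

```bash
python3 - <<'E'
from h import *
i=snap('wrist','w3');print(T().round(4),bot.get_obs()['t'])
a=i[150:420,100:460];b=imaging.read_camera('side')[290:400,260:420]
g=np.zeros((600,800,3),np.uint8);g[:270,:360]=a;g[280:600,:465]=cv2.resize(b,(465,320))
cv2.imwrite('pics/c3.png',(255*(g/255.)**.5).astype(np.uint8)[:,:,::-1])
E
```

```text
[[-9.998e-01  1.870e-02  8.000e-04  5.480e-01]
 [ 1.870e-02  9.998e-01  4.000e-04 -2.726e-01]
 [-7.000e-04  4.000e-04 -1.000e+00  9.900e-03]
 [ 0.000e+00  0.000e+00  0.000e+00  1.000e+00]] 3.8
```

View pics/c3.png

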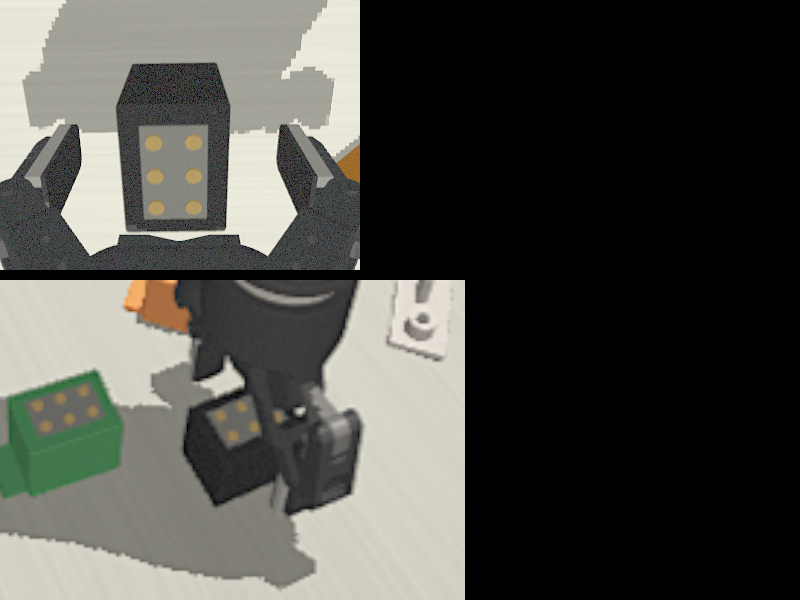

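The relay stands squarely between the pads, with the label at about (172,172) in the crop. I'll close the gripper.

Request:
move_arm(commands=[[[0, 0, 0, 0, 0, 0, 0.03], [0, 0, 0, 0, 0, 0, 0.03], [0, 0, 0, 0, 0, 0, 0.03], [0, 0, 0, 0, 0, 0, 0.03], [0, 0, 0, 0, 0, 0, 0.03], [0, 0, 0, 0, 0, 0, 0.03]]], squeeze=60)

```text
t: 4.6
eef_pos: [0.5478, -0.274, 0.0101]
tool_rot: [0.001, 0.01, 1.0, -0.0]
contact_force: [-0.4, -0.1, 6.0]
gripper_width: 0.46
grasp_force: 61.1
```

```bash
python3 - <<'E'
from h import *
C=cam('wrist');i=snap('wrist','w4');print(T().round(4),bot.get_obs()['t'])
h=cv2.cvtColor(i,cv2.COLOR_RGB2HSV)[:,:,2]
x0,y0=225,265;s=h[y0:380,x0:325];m=(s>70).astype(np.uint8)
n,l,st,ce=cv2.connectedComponentsWithStats(m)
for k in range(1,n):
    if st[k,4]>300: print(st[k],ce[k]+[x0,y0],onz('w',ce[k]+[x0,y0],.045,C).round(4), cv2.minAreaRect((np.argwhere(l==k)[:,::-1]+[x0,y0]).astype(np.float32)))
E
```

```text
[[-9.998e-01  2.020e-02  1.200e-03  5.478e-01]
 [ 2.020e-02  9.998e-01 -3.000e-04 -2.740e-01]
 [-1.300e-03 -3.000e-04 -1.000e+00  1.010e-02]
 [ 0.000e+00  0.000e+00  0.000e+00  1.000e+00]] 4.65
[  20    9   67   92 5589] [278.57022723 318.1266774 ] [ 0.5452 -0.2748  0.045 ] ((278.61151123046875, 319.1898498535156), (90.62074279785156, 66.27413177490234), 89.04515838623047)
```

```bash
cat > plan.py <<'E'
from h import *
LIP=np.array([.6241,-.0008,.012]);YAW=-.029;TOE=np.array([-.040,0,.010]) # toe in tool
def pose(d,z,th,yoff=0):
    Rw=R.from_euler('z',YAW);A=(Rw*R.from_euler('y',th)).as_matrix()@np.diag([-1,1,-1.])
    M=np.eye(4);M[:3,:3]=A;M[:3,3]=LIP+Rw.as_matrix()@[d,yoff,z]-A@TOE;return M
def row(A,B):
    D=np.linalg.inv(A)@B;return (D[:3,3]*1e3).round(1),np.degrees(R.from_matrix(D[:3,:3]).as_rotvec()).round(2)
def steps(A,L):
    for l in L:
        B=pose(*l);print(l,*row(A,B));A=B
E
python3 - <<'E'
from plan import *
steps(T(),[(-.03,.04,.3),(-.012,.008,.3),(-.003,.002,.3),(.007,.0015,.3),(.008,.0015,.2),(.0095,.001,.1),(.0095,.0,.0)])
E
```

```text
(-0.03, 0.04, 0.3) [ -5.6 275.2 -63.4] [-0.09 17.26  0.5 ]
(-0.012, 0.008, 0.3) [-26.7   0.   25.3] [-0. -0. -0.]
(-0.003, 0.002, 0.3) [-10.4   0.    3.1] [-0. -0. -0.]
(0.007, 0.0015, 0.3) [-9.7 -0.  -2.5] [-0. -0. -0.]
(0.008, 0.0015, 0.2) [-0.2  0.   3.7] [ 0.   -5.73  0.  ]
(0.0095, 0.001, 0.1) [-0.8  0.   4.2] [-0.   -5.73 -0.  ]
(0.0095, 0.0, 0.0) [ 0.7 -0.   5. ] [-0.   -5.73 -0.  ]
```

Request:
move_arm(commands=[[[0, 0, -0.03, 0, 0, 0, 0.03], [0, 0, -0.04, 0, 0, 0, 0.03], [0, 0.02, -0.04, 0, 0, 0, 0.03], [0, 0.05, 0, 0, 0, 0, 0.03], [0, 0.055, 0, 0, 0, 0, 0.03], [0, 0.055, 0, 0, 0, 0, 0.03], [0, 0.055, 0, 0, 0, 0, 0.03], [0, 0.04, 0, 0, 8.6, 0, 0.03], [0, 0, 0, 0, 8.6, 0.5, 0.03], [0, 0, 0, 0, 0, 0, 0.03]]])

```text
t: 5.9
eef_pos: [0.5539, 0.0018, 0.1178]
tool_rot: [-0.15, 0.014, 0.989, 0.0]
contact_force: [-1.1, -1.0, -0.9]
gripper_width: 0.46
grasp_force: 60.6
```

```bash
python3 - <<'E'
from plan import *
print(T().round(4))
steps(T(),[(-.025,.03,.3)])
E
```

```text
[[-0.9547  0.027  -0.2963  0.5539]
 [ 0.0267  0.9996  0.0051  0.0018]
 [ 0.2964 -0.0031 -0.9551  0.1178]
 [ 0.      0.      0.      1.    ]]
(-0.025, 0.03, 0.3) [-25.7  -0.4  49. ] [-0.2  -0.05  0.06]
```

Request:
move_arm(commands=[[[-0.013, 0, 0.02, 0, 0, 0, 0.03], [-0.0127, -0.0004, 0.029, 0, 0, 0, 0.03], [0, 0, 0, 0, 0, 0, 0.03], [0, 0, 0, 0, 0, 0, 0.03]]])

```text
t: 6.4
eef_pos: [0.5627, -0.0001, 0.066]
tool_rot: [-0.149, 0.015, 0.989, 0.001]
contact_force: [0.2, 0.2, -1.4]
gripper_width: 0.455
grasp_force: 60.6
```

```bash
python3 - <<'E'
from plan import *
M=T();print(M.round(4),bot.get_obs()['t']);i=snap('wrist','w5');b=snap('side','s5')
toe=(M@np.append(TOE,1))[:3];print('toe est',toe.round(4),(R.from_euler('z',-YAW).as_matrix()@(toe-LIP)).round(4),'side px',proj('side',toe),'wrist',proj('wrist',toe))
rl=lambda q:LIP+R.from_euler('z',YAW).as_matrix()@q
print('lip edge top ends side px',proj('side',rl([0,-.027,.013])),proj('side',rl([0,.027,.013])),'wrist',proj('wrist',rl([0,-.027,.013])),proj('wrist',rl([0,.027,.013])))
g=np.zeros((600,800,3),np.uint8);g[:300,:400]=i[120:420,80:480];g[300:,:400]=cv2.resize(b[190:280,240:360],(400,300),interpolation=cv2.INTER_CUBIC)
s=imaging.read_camera('scene');cv2.imwrite('pics/sc5.png',s[:,:,::-1]);g[:300,400:]=cv2.resize(s[195:285,215:335],(400,300),interpolation=cv2.INTER_CUBIC)
cv2.imwrite('pics/c5.png',(255*(g/255.)**.5).astype(np.uint8)[:,:,::-1])
E
```

```text
[[-9.553e-01  2.960e-02 -2.942e-01  5.627e-01]
 [ 2.890e-02  9.996e-01  6.700e-03 -1.000e-04]
 [ 2.942e-01 -2.100e-03 -9.557e-01  6.600e-02]
 [ 0.000e+00  0.000e+00  0.000e+00  1.000e+00]] 6.4
toe est [ 0.5979 -0.0012  0.0446] [-0.0261 -0.0012  0.0326] side px [297.84159088 226.99552771] wrist [279.72531691 332.27438224]
lip edge top ends side px [313.56175346 238.21585501] [302.61858539 222.76063677] wrist [236.37583128 363.0115965 ] [327.05087621 363.09575162]
```

View pics/c5.png

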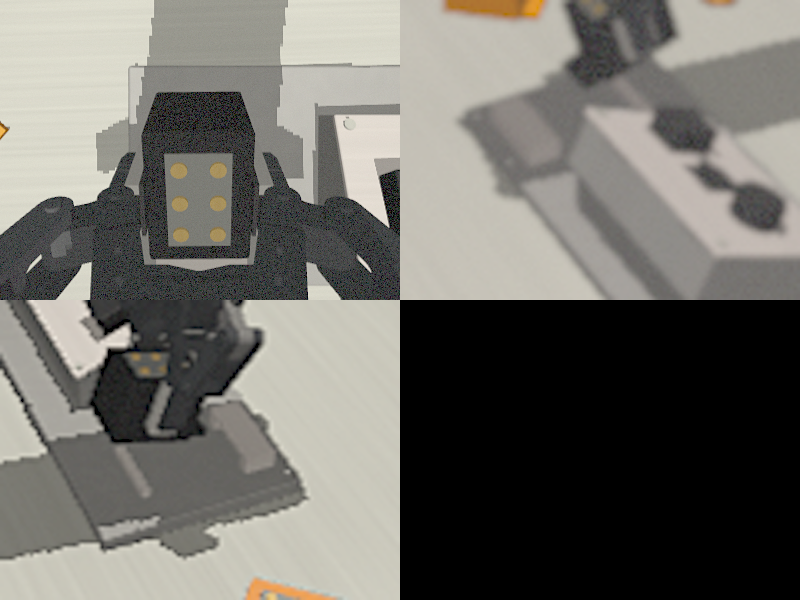

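The wrist and side views agree with the model: the tilted relay is centred on the lip, with label x at about 278 against a lip centre of about 280. The lip's projected corners also match to about 2 px. I'll insert the toe.

```bash
python3 - <<'E'
from plan import *
steps(T(),[(-.014,.010,.3),(-.004,.003,.3),(.002,.0015,.3),(.007,.0015,.3)])
E
```

```text
(-0.014, 0.01, 0.3) [-17.6   0.6  18.5] [-0.09  0.14 -0.02]
(-0.004, 0.003, 0.3) [-11.6   0.    3.7] [-0. -0. -0.]
(0.002, 0.0015, 0.3) [-6.2  0.  -0.3] [-0. -0. -0.]
(0.007, 0.0015, 0.3) [-4.8 -0.  -1.5] [-0. -0. -0.]
```

Request:
move_arm(commands=[[[-0.009, 0.0003, 0.009, 0, 0, 0, 0.03], [-0.0086, 0.0003, 0.0095, 0, 0, 0, 0.03], [-0.006, 0, 0.002, 0, 0, 0, 0.03], [-0.0056, 0, 0.0017, 0, 0, 0, 0.03], [0, 0, 0, 0, 0, 0, 0.03], [0, 0, 0, 0, 0, 0, 0.03]]])

```text
t: 7.3
eef_pos: [0.5841, 0.0004, 0.0352]
tool_rot: [-0.15, 0.014, 0.989, 0.001]
contact_force: [-0.5, 0.4, -0.7]
gripper_width: 0.459
grasp_force: 60.6
```

```bash
python3 - <<'E'
from plan import *
def st():
    M=T();toe=(M@np.append(TOE,1))[:3];print((R.from_euler('z',-YAW).as_matrix()@(toe-LIP)).round(4),bot.get_obs()['contact_force'].round(1),bot.get_obs()['t'])
st();steps(T(),[(.002,.0015,.3),(.007,.0015,.3)])
E
```

```text
[-0.0048  0.      0.0018] [-0.5  0.4 -0.7] 7.3
(0.002, 0.0015, 0.3) [-6.6 -0.  -1.7] [-0.12 -0.01 -0.01]
(0.007, 0.0015, 0.3) [-4.8 -0.  -1.5] [-0. -0. -0.]
```

Request:
move_arm(commands=[[[-0.0033, 0, -0.0009, 0, 0, 0, 0.03], [-0.0033, 0, -0.0009, 0, 0, 0, 0.03], [-0.0024, 0, -0.0007, 0, 0, 0, 0.03], [-0.0024, 0, -0.0008, 0, 0, 0, 0.03], [0, 0, 0, 0, 0, 0, 0.03], [0, 0, 0, 0, 0, 0, 0.03]]])

```text
t: 8.05
eef_pos: [0.5958, 0.0001, 0.0348]
tool_rot: [-0.15, 0.014, 0.989, 0.001]
contact_force: [-0.7, -0.1, -2.0]
gripper_width: 0.461
grasp_force: 60.6
```

```bash
cat >> plan.py <<'E'
def st():
    M=T();toe=(M@np.append(TOE,1))[:3];print((R.from_euler('z',-YAW).as_matrix()@(toe-LIP)).round(4),bot.get_obs()['contact_force'].round(1),bot.get_obs()['t'])
E
python3 - <<'E'
from plan import *
st();steps(T(),[(.008,.0015,.2),(.0095,.001,.1),(.0095,.0,.0)])
b=imaging.read_camera('side');g=cv2.resize(b[190:280,240:360],(800,600),interpolation=cv2.INTER_CUBIC)
cv2.imwrite('pics/c6.png',(255*(g/255.)**.5).astype(np.uint8)[:,:,::-1])
E
```

```text
[0.007  0.0001 0.0014] [-0.7 -0.1 -2. ] 8.05
(0.008, 0.0015, 0.2) [-0.1 -0.1  3.7] [-0.11 -5.75 -0.  ]
(0.0095, 0.001, 0.1) [-0.8  0.   4.2] [-0.   -5.73 -0.  ]
(0.0095, 0.0, 0.0) [ 0.7 -0.   5. ] [-0.   -5.73 -0.  ]
```

View pics/c6.png

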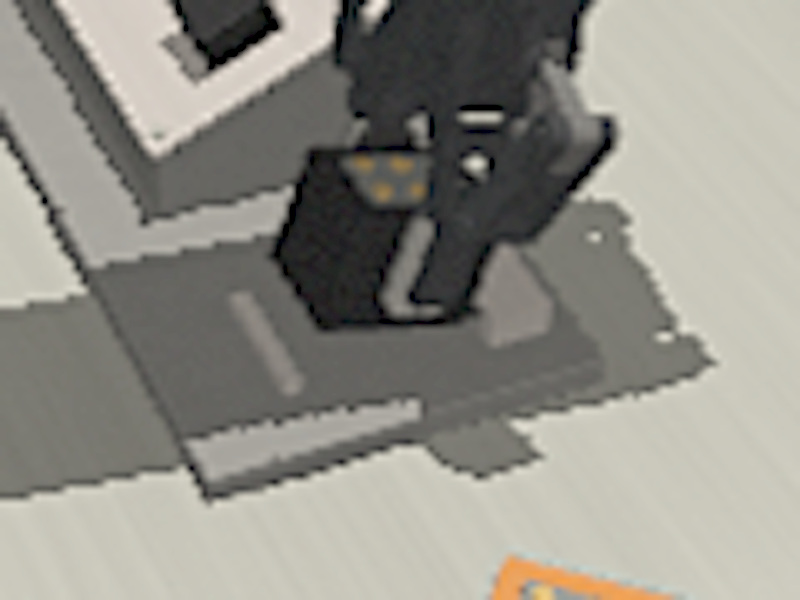

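The toe end is at the lip (about (490,310) in the crop) and the heel is raised above the stop, with no contact force. I'll swing it down in stages.

Request:
move_arm(commands=[[[0, 0, 0.0018, 0, -2.87, 0, 0.03], [-0.0004, 0, 0.0019, 0, -2.87, 0, 0.03], [-0.0006, 0, 0.0021, 0, -2.87, 0, 0.03], [-0.0006, 0, 0.0021, 0, -2.87, 0, 0.03], [0, 0, 0, 0, 0, 0, 0.03], [0, 0, 0, 0, 0, 0, 0.03]]])

```text
t: 8.85
eef_pos: [0.5961, 0.0002, 0.027]
tool_rot: [-0.05, 0.014, 0.999, -0.0]
contact_force: [1.3, 0.0, -0.8]
gripper_width: 0.458
grasp_force: 60.5
```

```bash
python3 - <<'E'
from plan import *
st();steps(T(),[(.0095,.001,.05),(.0095,.0,.0)])
E
```

```text
[0.0108 0.0002 0.0011] [ 1.3  0.  -0.8] 8.85
(0.0095, 0.001, 0.05) [ 1.7 -0.2  2.2] [-0.11 -2.88  0.03]
(0.0095, 0.0, 0.0) [0.4 0.  3. ] [-0.   -2.86  0.  ]
```

Request:
move_arm(commands=[[[0.0005, 0, 0.001, 0, -1.44, 0, 0.03], [0.0006, 0, 0.0012, 0, -1.44, 0, 0.03], [0.0003, 0, 0.0015, 0, -1.43, 0, 0.03], [0.0002, 0, 0.0015, 0, -1.43, 0, 0.03], [0, 0, 0, 0, 0, 0, 0.03], [0, 0, 0, 0, 0, 0, 0.03]]])

```text
t: 9.6
eef_pos: [0.5938, 0.0001, 0.0221]
tool_rot: [0.0, 0.014, 1.0, -0.001]
contact_force: [-3.0, 0.4, 5.8]
gripper_width: 0.46
grasp_force: 61.2
```

```bash
python3 - <<'E'
from plan import *
st();print(T().round(4))
b=imaging.read_camera('side');g=cv2.resize(b[190:280,240:360],(800,600),interpolation=cv2.INTER_CUBIC)
cv2.imwrite('pics/c7.png',(255*(g/255.)**.5).astype(np.uint8)[:,:,::-1])
E
```

```text
[0.0097 0.     0.0001] [-3.   0.4  5.8] 9.6
[[-9.996e-01  2.870e-02  1.000e-04  5.938e-01]
 [ 2.870e-02  9.996e-01 -1.800e-03  1.000e-04]
 [-2.000e-04 -1.800e-03 -1.000e+00  2.210e-02]
 [ 0.000e+00  0.000e+00  0.000e+00  1.000e+00]]
```

Request:
move_arm(commands=[[[0, 0, 0, 0, 0, 0, 0.06], [0, 0, 0, 0, 0, 0, 0.06], [0, 0, 0, 0, 0, 0, 0.06], [0, 0, -0.02, 0, 0, 0, 0.06], [0, 0, -0.05, 0, 0, 0, 0.06], [0, 0, -0.06, 0, 0, 0, 0.06], [0, 0, -0.06, 0, 0, 0, 0.06], [0, 0, 0, 0, 0, 0, 0.03], [0, 0, 0, 0, 0, 0, 0]]])

```text
t: 10.78
eef_pos: [0.5936, 0.0007, 0.2125]
tool_rot: [0.001, 0.014, 1.0, -0.001]
contact_force: [-0.4, -0.1, -0.5]
gripper_width: 0.285
grasp_force: 0.0
```

```bash
python3 - <<'E'
from plan import *
i=snap('wrist','w8');b=snap('side','s8');print(T().round(4))
g=np.zeros((600,800,3),np.uint8);g[:,:400]=cv2.resize(i[140:380,200:360],(400,600));g[:300,400:]=cv2.resize(b[190:280,240:360],(400,300),interpolation=cv2.INTER_CUBIC)
cv2.imwrite('pics/c8.png',(255*(g/255.)**.5).astype(np.uint8)[:,:,::-1])
E
```

```text
[[-9.996e-01  2.840e-02 -1.900e-03  5.928e-01]
 [ 2.840e-02  9.996e-01 -2.100e-03  7.000e-04]
 [ 1.900e-03 -2.200e-03 -1.000e+00  2.107e-01]
 [ 0.000e+00  0.000e+00  0.000e+00  1.000e+00]]
```

View pics/c8.png

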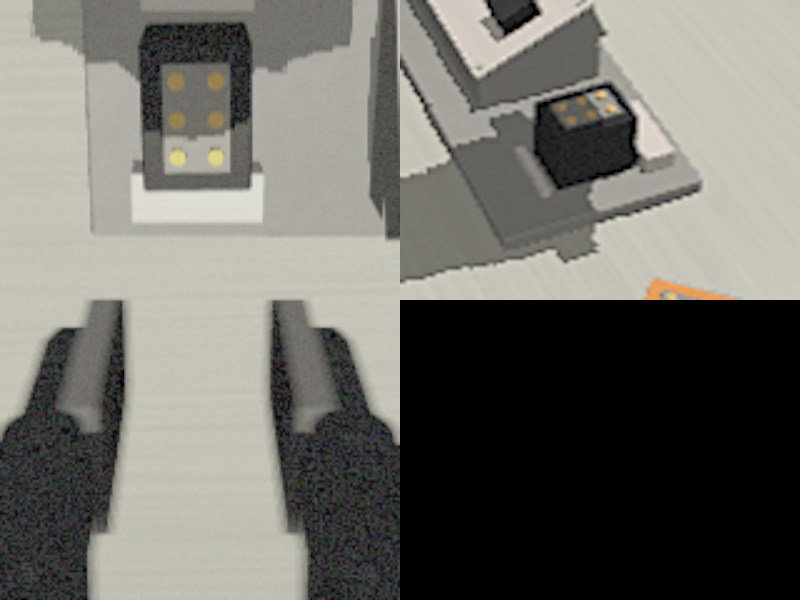

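The relay sits flat between the heel stop and the lip, centred, with the lip front covering the toe (crop (195,180)). I'll run a quick numeric check and plan the key approach.

```bash
cat >> plan.py <<'E'
o=np.array([.5885,.0833,0]);RZ=R.from_euler('z',YAW).as_matrix();N=RZ@[-.4226,0,.9063]
KEY=o+RZ@[-.0068,.0928,.0765]
def kpose(h):
    M=np.eye(4);M[:3,:3]=RZ@R.from_euler('y',-.4363).as_matrix()@np.diag([-1,1,-1.]);M[:3,3]=KEY+N*h;return M
def ks():
    M=T();b=bot.get_obs();print('h %.4f'%(N@(M[:3,3]-KEY)),'lat',(kpose(0)[:3,:3].T@(M[:3,3]-KEY)).round(4),'Fn %.1f'%(N@b['contact_force']),b['t'])
E
python3 - <<'E'
from plan import *
C=load('w8');h=cv2.imread('pics/w8.png').max(2);x0,y0=258,160;m=(h[y0:213,x0:300]>45).astype(np.uint8)
n,l,s,c=cv2.connectedComponentsWithStats(m);k=1+np.argmax(s[1:,4]);p=(np.argwhere(l==k)[:,::-1]+[x0,y0]).astype(np.float32);r=cv2.minAreaRect(p);print(r)
for q in cv2.boxPoints(r): print((RZ.T@(onz('w',q,.057,C)-LIP)).round(4))
print('kpress dir',kpose(0)[:3,2].round(3));print(row(T(),kpose(.05)),kpose(.05)[:3,3])
E
```

```text
((278.5, 187.5), (43.0, 27.0), 90.0)
[-0.0516 -0.0128  0.045 ]
[-0.0516  0.011   0.045 ]
[-0.0117  0.0115  0.045 ]
[-0.0116 -0.0133  0.045 ]
kpress dir [ 0.422 -0.012 -0.906]
(array([ 34.4, 175.5,  88.6]), array([ -0.11, -25.11,   0.06])) [0.56327257 0.17687084 0.121815  ]
```

Request:
move_arm(commands=[[[0.012, 0.058, 0, 0, 0, 0, 0], [0.012, 0.058, 0, 0, 0, 0, 0], [0.01, 0.0595, 0, 0, 0, 0, 0], [0, 0, 0.02, 0, -8.4, 0, 0], [0, 0, 0, 0, -8.4, 0, 0], [0, 0, 0, 0, -8.3, 0, 0], [0, 0, 0, 0, 0, 0, 0], [0, 0, 0, 0, 0, 0, 0]]])

```text
t: 11.88
eef_pos: [0.5655, 0.177, 0.1915]
tool_rot: [0.217, 0.014, 0.976, -0.004]
contact_force: [0.6, -0.1, -0.5]
gripper_width: -0.004
grasp_force: 0.0
```

```bash
python3 - <<'E'
from plan import *
ks();print(row(T(),kpose(.03)))
E
```

```text
h 0.1122 lat [-0.0315  0.0002 -0.1122] Fn -0.7 11.875
(array([31.5,  0. , 82.2]), array([-0.13,  0.04,  0.09]))
```

Request:
move_arm(commands=[[[0.0315, 0, 0.03, 0, 0, 0, 0], [0, 0, 0.052, 0, 0, 0, 0], [0, 0, 0, 0, 0, 0, 0], [0, 0, 0, 0, 0, 0, 0]]])

```text
t: 12.38
eef_pos: [0.5727, 0.1756, 0.1049]
tool_rot: [0.218, 0.015, 0.976, -0.004]
contact_force: [0.2, 0.0, 0.5]
gripper_width: 0.001
grasp_force: 0.0
```

```bash
python3 - <<'E'
from plan import *
ks();print(row(T(),kpose(.0)))
i=snap('wrist','w9');b=snap('side','s9');C=cam('wrist')
print(proj('wrist',KEY),proj('wrist',T()[:3,3]))
g=np.zeros((600,800,3),np.uint8);g[:300,:400]=i[120:420,80:480];g[:300,400:]=cv2.resize(b[140:230,220:340],(400,300),interpolation=cv2.INTER_CUBIC)
s=imaging.read_camera('scene');g[300:,:400]=cv2.resize(s[195:285,265:385],(400,300),interpolation=cv2.INTER_CUBIC)
cv2.imwrite('pics/c9.png',(255*(g/255.)**.5).astype(np.uint8)[:,:,::-1])
E
```

```text
h 0.0307 lat [-0.0015 -0.0009 -0.0307] Fn 0.3 12.375
(array([ 1.6,  1. , 30.7]), array([-0.14,  0.17, -0.07]))
[280.23108229 244.44825926] [280.53044766 275.87820571]
```

View pics/c9.png

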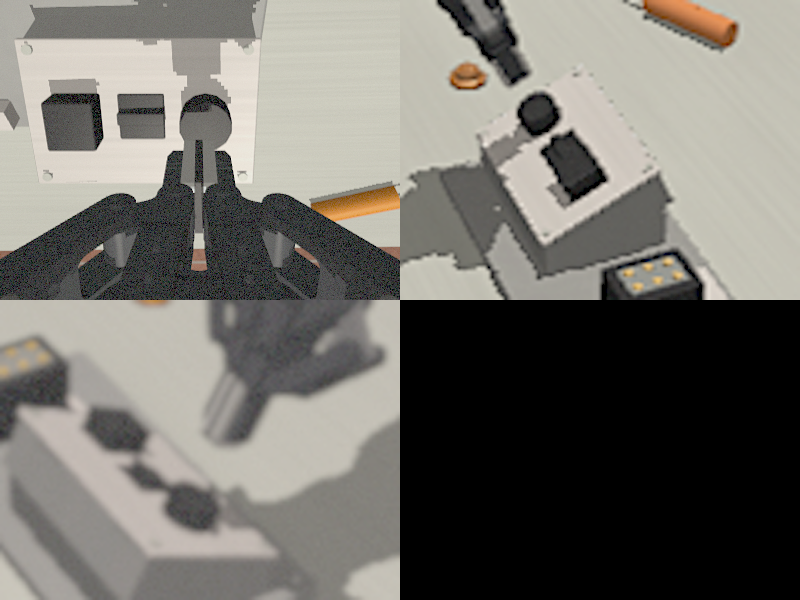

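The closed fingers point at the round key (crop (206,122), about 3 mm to +y). The barred key is at (141,115) and the plain one at (72,122), both clear. I'll press slowly.

Request:
move_arm(commands=[[[0.0015, 0.0025, 0.014, 0, 0, 0, 0], [0, 0, 0.012, 0, 0, 0, 0], [0, 0, 0.005, 0, 0, 0, 0], [0, 0, 0.003, 0, 0, 0, 0], [0, 0, 0.002, 0, 0, 0, 0], [0, 0, 0.002, 0, 0, 0, 0], [0, 0, 0, 0, 0, 0, 0], [0, 0, 0, 0, 0, 0, 0]]])

```text
t: 13.52
eef_pos: [0.586, 0.1789, 0.069]
tool_rot: [0.217, 0.014, 0.976, -0.004]
contact_force: [-0.9, 0.9, 1.4]
gripper_width: -0.001
grasp_force: 0.9
```

```bash
python3 - <<'E'
from plan import *
ks()
E
```

```text
h -0.0074 lat [0.0018 0.0027 0.0074] Fn 1.6 13.525
```

Request:
move_arm(commands=[[[0, 0, 0.001, 0, 0, 0, 0], [0, 0, 0.001, 0, 0, 0, 0], [0, 0, 0.001, 0, 0, 0, 0], [0, 0, 0, 0, 0, 0, 0]]])

```text
t: 14.02
eef_pos: [0.5873, 0.1785, 0.0662]
tool_rot: [0.217, 0.014, 0.976, -0.004]
contact_force: [-0.7, 0.8, 1.6]
gripper_width: 0.0
grasp_force: 0.8
```

```bash
python3 - <<'E'
from plan import *
ks()
E
```

```text
h -0.0105 lat [0.0018 0.0023 0.0105] Fn 1.8 14.025
```

Request:
move_arm(commands=[[[0, 0, 0.001, 0, 0, 0, 0], [0, 0, 0.001, 0, 0, 0, 0], [0, 0, 0, 0, 0, 0, 0]]])

```text
t: 14.4
eef_pos: [0.5882, 0.1784, 0.0644]
tool_rot: [0.217, 0.014, 0.976, -0.004]
contact_force: [-1.0, 0.4, 2.3]
gripper_width: 0.001
grasp_force: 1.1
```

```bash
python3 - <<'E'
from plan import *
ks()
E
```

```text
h -0.0125 lat [0.0018 0.0023 0.0125] Fn 2.5 14.4
```

Request:
move_arm(commands=[[[0, 0, 0.0008, 0, 0, 0, 0], [0, 0, 0.0007, 0, 0, 0, 0], [0, 0, 0, 0, 0, 0, 0]]])

```text
t: 14.78
eef_pos: [0.5886, 0.1784, 0.0635]
tool_rot: [0.217, 0.014, 0.976, -0.004]
contact_force: [-5.4, 0.5, 8.9]
gripper_width: -0.0
grasp_force: 5.1
```

```bash
python3 - <<'E'
from plan import *
ks()
E
```

```text
h -0.0136 lat [0.0018 0.0023 0.0136] Fn 10.3 14.775
```

Request:
move_arm(commands=[[[0, 0, 0.0008, 0, 0, 0, 0], [0, 0, 0, 0, 0, 0, 0]]])

```text
t: 15.02
eef_pos: [0.5887, 0.1784, 0.0633]
tool_rot: [0.218, 0.014, 0.976, -0.004]
contact_force: [-10.4, -0.0, 19.0]
gripper_width: -0.005
grasp_force: 10.7
```

```bash
python3 - <<'E'
from plan import *
ks()
E
```

```text
h -0.0137 lat [0.0018 0.0023 0.0137] Fn 21.6 15.025
```

The key has bottomed: position has stopped at h = -13.7 mm and the force is rising to 21.6 N. I'll retract.

Request:
move_arm(commands=[[[0, 0, -0.01, 0, 0, 0, 0], [0, 0, -0.03, 0, 0, 0, 0], [0, 0, -0.05, 0, 0, 0, 0], [0, 0, -0.05, 0, 0, 0, 0], [0, 0, 0, 0, 0, 0, 0], [0, 0, 0, 0, 0, 0, 0]]])

```text
t: 15.78
eef_pos: [0.5295, 0.1798, 0.1888]
tool_rot: [0.217, 0.014, 0.976, -0.004]
contact_force: [0.5, -0.3, 0.2]
gripper_width: 0.0
grasp_force: 0.0
```

```bash
python3 - <<'E'
from plan import *
i=snap('wrist','w10');b=snap('side','s10');print(T().round(3))
g=np.zeros((600,800,3),np.uint8);g[:300,:400]=i[120:420,80:480];g[:300,400:]=cv2.resize(b[140:230,220:340],(400,300),interpolation=cv2.INTER_CUBIC)
s=imaging.read_camera('scene');g[300:,:400]=cv2.resize(s[195:285,265:385],(400,300),interpolation=cv2.INTER_CUBIC);g[300:,400:]=cv2.resize(b[190:280,240:360],(400,300),interpolation=cv2.INTER_CUBIC)
cv2.imwrite('pics/c10.png',(255*(g/255.)**.5).astype(np.uint8)[:,:,::-1])
E
```

```text
[[-0.906  0.029  0.422  0.529]
 [ 0.025  1.    -0.016  0.18 ]
 [-0.423 -0.004 -0.906  0.188]
 [ 0.     0.     0.     1.   ]]
```

View pics/c10.png

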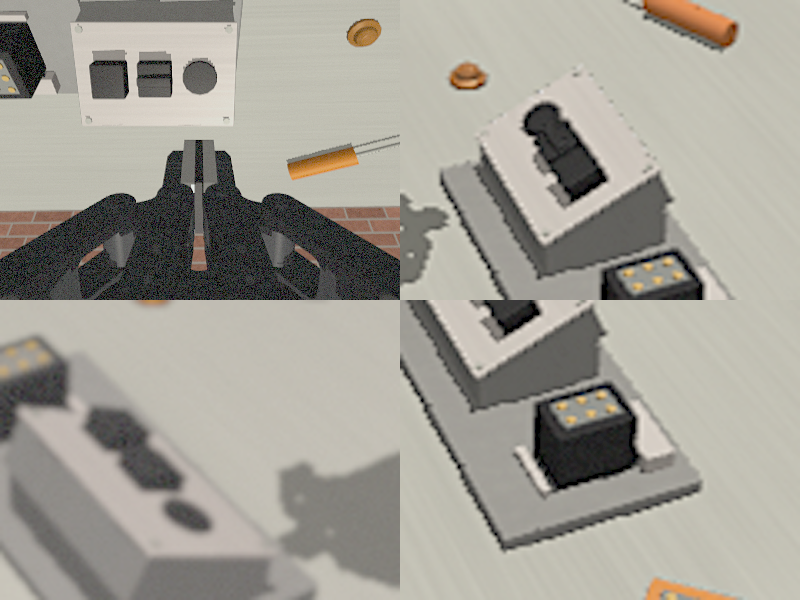

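The round key is down and locked (flat at scene crop (188,515)). The barred key has popped up, the plain key is up, the relay is seated and the arm is clear. I'll hand in.

```bash
python3 -c "
from h import *
print(bot.hand_in())"
```

```text
the job is handed in; nothing more can be done
None
```

The job is handed in, with no verdict returned. In the last pictures, at about 16 s, the relay lies flat under the lip, the round key is locked down, the barred and plain keys are up, and the arm is clear.

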